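# Feel for the concealed catch of a kitchen scale's battery door

### The arm

A 7-joint arm with a two-finger parallel gripper is mounted at the origin on a cart in front of the work surface, level with it; the furniture and walls round the work are solid. World frame = base frame: x ahead of the robot, y to its left, z up, the work surface at z = 0. Lengths are in m, angles in rad, forces in N, time in s.
With the tool pointing down it reaches from about 0.425 to 0.8 m from the base axis. Payload 8.3 kg.
Tool frame: the origin (TCP) lies on the centre line of the jaws, within the pads' length; the fingertips stand 11 mm ahead of it and the grasp point (between the pads) lies 8 mm behind it (bot.tcp_to_tips is the distance from the TCP to the fingertips, in m); z points along the fingers, y is the line along which they close (so a half turn about z gives the same grasp; the last joint's range is limited). The gripper opens to 85 mm and grips with 20 to 120 N. Pads are 22 mm wide; open, the fingers measure 114 mm over their backs; the gripper's body (76 mm by 85 mm) begins 54 mm behind the grasp point. The pads swing forward as they close: fully open they stand 13 mm farther back than shut.
Start: joints at [1.272, 0.383, 0.016, 1.37, -0.006, 1.388, -0.046], TCP at [0.146, -0.608, 0.242] pointing down, gripper open.
Joint ranges: [-2.95, 2.95], [-0.25, 2.06], [-1.52, 1.56], [0.18, 2.33], [-1.44, 4.58], [0.02, 2.06], [-3.01, 3.01]. Speed limits (rad/s): [2.39, 2.39, 3.01, 3.01, 3.14, 3.14, 3.14].

### API

Orientations are given as [roll, pitch, yaw] about the fixed x, y, z axes, in that order (R = Rz(yaw) Ry(pitch) Rx(roll)).
In Python, from cell import bot gives the robot as it stands. The module is installed in compiled form; this text tells all that it offers.
- The arm moves only by the tool jog_arm, never from a script. Its argument "commands" is a list of rows, each a list of 7 numbers: the shift along the tool's x, y, z in cm, then the turn, a rotation vector about the tool's x, y, z in degrees, then the finger opening in cm, from 0 to 8.54. A call has 1 to 12 rows; each row is the pose to reach, as a shift and turn from the pose commanded when the call began, along the tool's axes at that moment; what a row does not reach only later rows make up. A row lasts 1/12 s, in which the tool goes at most 41.7 mm and 7.16 degrees, less where a joint would pass 70% of its speed; a pose out of reach is approached as far as the arm can. A call with a gripper value outside its range is refused whole. The fingers move at their own pace and stop on an object; "grip_force" is the grip in N (left out, the last holds). Time passes only in rows, so rows that repeat a pose let the fingers close. It gives the time, the measured TCP pose, the force, the opening and the grip force at its end, in the units of the state.
- bot.sense(): the state, without advancing time (a new reading comes with each control period).
- bot.grab_frame(name): name is "scene" or "top"; returns a dict with "image" (400x640x3 uint8, blue, green, red), "z_map" (400x640 float32, m along the optical axis (not along the pixel's ray), 0 where there is no reading), "camera_matrix" (3x3 intrinsics, pixels), "xyz" and "attitude" of the camera in the world. Camera axes: x right, y down, z forward; pixel columns grow to the right and rows downward; lengths in m; the calibration is good to about 2 mm. A picture is of the moment at which its call begins.
- bot.finish_job(): hands the job in; it is judged then, once.
The state is a dict: "time_s": time; "joint_positions": joint angles; "dq": joint speeds; "joint_torque": joint torques, N m; "position": TCP position; "tool_rot": TCP orientation; "force": force on the tool from outside, world axes, zero at the start; "wrist_torque": the same for the moment, N m; "gripper_width": finger opening in m; "finger_force": force on a finger pad.
Only numpy, scipy, OpenCV 4.12 (cv2) and the standard library are available. Lean on these libraries where they do the work, as an engineer would, in place of code of your own. Each camera call takes 0.05 s, during which the arm holds its last target. There are 200 camera calls.

### The job

The kitchen scale lies upside down for new batteries, and its battery door is held by a concealed catch: one of the five identical flush fields in the row beside the door gives when pressed, the other four are rigid. Feel gently along the row with the fingertips, press the field that gives right in so that the door springs up by itself, then let it go and leave the door standing open. Grip nothing, keep off the door, and leave the batteries and the egg timer where they are.

Things in the scene. Friction and masses are not known exactly. Their poses are not given: they have to be found in the camera images.
- scale: White kitchen scale, upside down and immovable on the worktop, 200 (its x) x 250 (its y) x 40 mm. Origin: centre of its underside, on the worktop; z up; its x points from the row of fields to the door. Its upper face is flat at z = 40 mm; rubber feet 12 mm wide, 3 mm high at the corners (x = +-85, y = +-113 mm). The door covers scale x = -14 to 61 mm, scale y = -65 to 65 mm.
- row (a point): Middle of the row, on top of its middle field (scale x = -57, y = 0, z = 38 mm); axes as the scale's. Five identical white fields, 49 mm (x) by 41 mm (y), lie in a groove 2 mm below the face, centres at y = -84, -42, 0, 42, 84 mm from here. Which one is the release changes and cannot be seen.
- release (a joint): How far the release field is pressed in, in m: 0 at rest, 0.006 fully in. A spring resists with about 2 N at first, 5 N fully in, and returns it when let go. At about 4 mm it frees the door. The whole fingertip must lie on this field: it cannot sink in while it also rests on a neighbour. Closed fingers fit best with their closing line across the row (along scale x).
- battery_door (a joint): Opening angle of the battery door in rad: a flush white flap 75 x 130 x 3.5 mm, hinged at its edge far from the row (scale x = 61, z = 40 mm, hinge along scale y). 0 = shut and caught; once freed, its spring lifts the edge next to the row and it rests at about 0.7 (that edge about 48 mm above the face), leaning away from the row. It does not lock again.
- battery_a: Loose battery lying on the worktop beside the scale, 15 x 50 x 15 mm, origin in the centre of its underside. Bystander.
- battery_b: A second such battery beside it. Bystander.
- egg_timer: Loose round kitchen timer, 62 mm across, 52 mm high, on the other side of the scale; origin in the centre of its underside. Bystander.

How it is judged:
On the way:
1. the release is pressed in with the door still caught (value of joint release above 0.003 m and value of joint battery_door below 0.3 rad).
At the end, for the whole second after the job is handed in: The battery door stands open by more than 0.4 rad, the release is let go (pressed in less than 1.5 mm), and both batteries and the egg timer are within 20 mm of where they stood (value of joint battery_door above 0.4 rad and value of joint release below 0.0015 m and distance of each of battery_a, battery_b, egg_timer from where it was at the start of the episode below 0.02 m); the robot touches nothing.
It fails at once if a battery or the egg timer is moved or lifted by more than 20 mm (distance of any of battery_a, battery_b, egg_timer from where it was at the start of the episode above 0.02 m).
It fails at once if the battery door is pushed or prised (over 3 N from the arm or fingers) (contact force between any of the fingers, the arm and battery_door above 3 N).
It fails at once if the fingers lean hard on something (over 60 N) (contact force between the fingers and anything else above 60 N).
It also fails if it takes over 51 s, if anything falls off the work surface, if the arm or the gripper's body presses on something with over 40 N, if the wrist force passes 120 N, or if a joint passes its speed limit or range.

## Working session

There is one attempt and no reset: what is moved stays moved. The work goes in short steps, Python scripts to look and compute and a tool call to move; the robot and the scene stay as the last step left them, time stands still between calls to the robot, and variables do not carry over. Pictures are saved under pics/ and viewed, at most 10 in all, crops included, and the job is handed in when it is done.

Besides the shell and the picture viewer there is one more tool, called after "Emit:" by a JSON object that holds its "name" and its "arguments", one argument or row to a line. jog_arm: Moves the arm, as the interface text tells. Its arguments: {"type":"object","properties":{"commands":{"type":"array"},"grip_force":{"type":"number"}},"required":["commands"]}

```bash
mkdir -p pics
python3 - <<'E'
from cell import bot
import cv2,numpy as np
s=bot.sense();print(s['time_s'],s['position'],s['tool_rot'],s['force'],s['gripper_width'],bot.tcp_to_tips)
for n in("scene","top"):
    f=bot.grab_frame(n);cv2.imwrite(f"pics/{n}0.png",f["image"]);np.savez(f"{n}0.npz",**f)
    print(n,f["camera_matrix"].tolist(),f["xyz"],f["attitude"])
E
```

```text
0.0 [ 0.14588994 -0.60721916  0.24125544] [-3.13958690e+00  7.16124533e-05  2.35841592e-01] [ 0.32814214  0.02028282 -0.51201361] 0.08538761975765052 0.011
scene [[478.5217300906968, 0.0, 321.02982803774574], [0.0, 478.5217300906968, 193.15220256323258], [0.0, 0.0, 1.0]] [ 0.78203691 -0.54058637  0.68973728] [-2.34647159 -0.01375456  0.37944977]
top [[512.2646195761553, 0.0, 318.8698948490025], [0.0, 512.2646195761553, 194.6422257759228], [0.0, 0.0, 1.0]] [0.49507298 0.05259167 1.02092705] [-3.08238501 -0.00621053 -1.5429814 ]
```

View pics/top0.png

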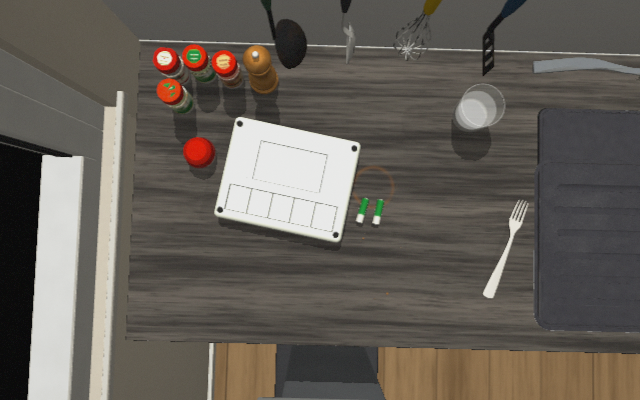

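View pics/scene0.png

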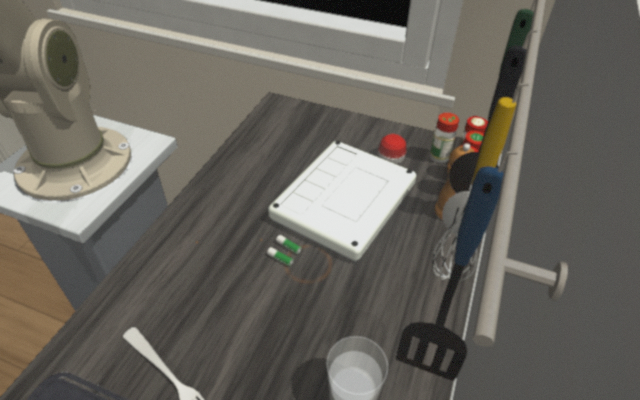

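The top view shows the scale with feet at about (240,124), (354,148), (220,210) and (336,235). The row of fields runs from about (238,199) to (325,217) on the robot's side, the batteries are at (362,210) and (378,211), and the timer is at (199,152). The scene view agrees, and the door is shut.

```bash
cat > h.py <<'E'
import numpy as np,cv2
from scipy.spatial.transform import Rotation as R
def ray(f,u,v):
    d=np.linalg.inv(f["camera_matrix"])@[u,v,1.]
    return f["xyz"],R.from_euler('xyz',f["attitude"]).as_matrix()@d
def at_z(f,u,v,z):
    o,d=ray(f,u,v);return o+d*(z-o[2])/d[2]
def at_map(f,u,v):
    o,d=ray(f,u,v);return o+d*np.median(f["z_map"][int(v)-1:int(v)+2,int(u)-1:int(u)+2])
E
python3 - <<'E'
from h import *
T=dict(np.load("top0.npz"));S=dict(np.load("scene0.npz"))
def feet(f,guess):
    g=f["image"].max(axis=2).astype(float);out=[]
    for u,v in guess:
        w=np.clip(150-g[v-5:v+6,u-5:u+6],0,None);yy,xx=np.mgrid[v-5:v+6,u-5:u+6]
        out.append(((w*xx).sum()/w.sum(),(w*yy).sum()/w.sum()))
    return out
ft=feet(T,[(240,124),(354,148),(220,210),(336,235)])
print(np.round(ft,1).tolist())
# scale frame: row side is bottom -> x up in picture; feet order: (+x,?)...
P=np.array([at_z(T,u,v,.043) for u,v in ft]);print(P.round(4).tolist())
for u,v in [(288,165),(280,205),(300,220)]:print(at_map(T,u,v).round(4))
print('scene',[at_map(S,u,v).round(4).tolist() for u,v in [(355,195),(320,180),(354,243),(337,143),(412,172)]])
L=np.array([[85,113],[85,-113],[-85,113],[-85,-113]])/1000
c=P[:,:2].mean(0);Lc=L
H=Lc.T@(P[:,:2]-c);yaw=np.arctan2(H[0,1]-H[1,0],H[0,0]+H[1,1]);Rz=R.from_euler('z',yaw).as_matrix()[:2,:2]
print('c',c,'yaw',yaw,np.degrees(yaw),'res',((Lc@Rz.T+c)-P[:,:2]).round(4).tolist())
for y in (-84,-42,0,42,84):print(y,(c+Rz@[-.057,y/1000]).round(4))
E
```

```text
[[239.3, 123.3], [354.2, 148.2], [219.6, 209.4], [336.2, 235.2]]
[[0.6865, 0.2052, 0.043], [0.6446, -0.0172, 0.043], [0.5196, 0.2367, 0.043], [0.4768, 0.0131, 0.043]]
[0.6086 0.109  0.0419]
[0.5315 0.1221 0.0386]
[0.5038 0.0829 0.0385]
scene [[0.6076, 0.0983, 0.0404], [0.5285, 0.1138, 0.0384], [0.6452, -0.0179, 0.0427], [0.5204, 0.2327, 0.0428], [0.6937, 0.2045, 0.0418]]
c [0.58187326 0.10941951] yaw -0.18584681142402035 -10.64823793056006 res [[-0.0002, -0.0004], [-0.0001, -0.0001], [-0.0004, -0.0005], [0.0007, 0.001]]
-84 [0.5103 0.0374]
-42 [0.5181 0.0787]
0 [0.5259 0.12  ]
42 [0.5336 0.1612]
84 [0.5414 0.2025]
```

Emit:
{"name": "jog_arm", "arguments": {
  "commands": [
    [44,-18.9,0,0,0,-33,0],
    [44,-18.9,0,0,0,-33,0],
    [44,-18.9,0,0,0,-33,0],
    [44,-18.9,0,0,0,-33,0],
    [44,-18.9,0,0,0,-33,0],
    [44,-18.9,0,0,0,-33,0],
    [44,-18.9,0,0,0,-33,0],
    [44,-18.9,0,0,0,-33,0],
    [44,-18.9,0,0,0,-33,0],
    [44,-18.9,0,0,0,-33,0],
    [44,-18.9,0,0,0,-33,0],
    [44,-18.9,0,0,0,-33,0]
  ],
  "grip_force": 20
}}

```text
time_s: 1.1
position: [0.5337, -0.3154, 0.2417]
tool_rot: [-3.14, -0.003, 0.818]
force: [0.2, 0.8, 0.3]
gripper_width: -0.0003
finger_force: 0.0
```

Emit:
{"name": "jog_arm", "arguments": {
  "commands": [
    [23.8,-26.2,8,0,0,-32.8,0],
    [23.8,-26.2,8,0,0,-32.8,0],
    [23.8,-26.2,8,0,0,-32.8,0],
    [23.8,-26.2,8,0,0,-32.8,0],
    [23.8,-26.2,8,0,0,-32.8,0],
    [23.8,-26.2,8,0,0,-32.8,0],
    [23.8,-26.2,8,0,0,-32.8,0],
    [23.8,-26.2,8,0,0,-32.8,0],
    [23.8,-26.2,8,0,0,-32.8,0],
    [23.8,-26.2,16,0,0,-32.8,0],
    [23.8,-26.2,16,0,0,-32.8,0],
    [23.8,-26.2,16,0,0,-32.8,0]
  ]
}}

```text
time_s: 2.1
position: [0.4983, 0.0318, 0.0758]
tool_rot: [-3.13, 0.002, 1.386]
force: [-2.7, -1.1, -1.1]
gripper_width: 0.0003
finger_force: 0.0
```

Run:
```python
from cell import bot
import cv2
s=bot.sense();print(s['position'],s['tool_rot'],s['force'])
f=bot.grab_frame("top");cv2.imwrite("pics/top1.png",cv2.resize(f["image"][90:290,180:420],None,fx=3,fy=3))
```

```text
[0.49831477 0.03177696 0.0757813 ] [-3.13046572e+00  2.20278499e-03  1.38575070e+00] [-2.65869066 -1.14072203 -1.13280607]
```

View pics/top1.png

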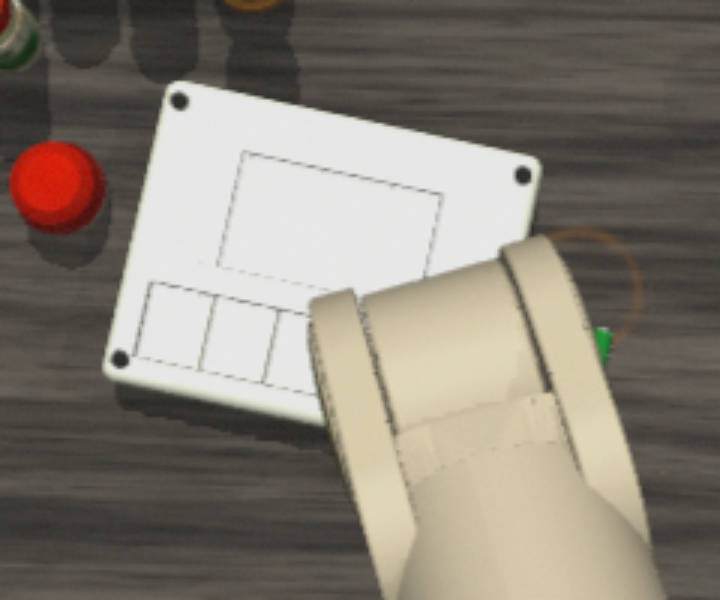

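The arm hovers over the -y end of the row and hides it. The door outline at (330,220) in the crop is still shut. I'll let the arm settle before correcting.

Emit:
{"name": "jog_arm", "arguments": {
  "commands": [
    [0,0,0,0,0,0,0],
    [0,0,0,0,0,0,0],
    [0,0,0,0,0,0,0]
  ]
}}

```text
time_s: 2.4
position: [0.5051, 0.0317, 0.0847]
tool_rot: [3.138, -0.001, 1.383]
force: [-0.1, 0.3, -0.3]
gripper_width: 0.0001
finger_force: 0.0
```

Emit:
{"name": "jog_arm", "arguments": {
  "commands": [
    [0.65,0.1,1.5,0,0,0,0],
    [0.65,0.1,2.7,0,0,0,0],
    [0.65,0.1,3.1,0,0,0,0],
    [0.65,0.1,3.1,0,0,0,0],
    [0.65,0.1,3.1,0,0,0,0],
    [0.65,0.1,3.1,0,0,0,0]
  ]
}}

```text
time_s: 2.9
position: [0.506, 0.0379, 0.0519]
tool_rot: [3.141, -0.0, 1.384]
force: [0.1, -0.3, -0.1]
gripper_width: -0.0
finger_force: 0.0
```

Emit:
{"name": "jog_arm", "arguments": {
  "commands": [
    [0,0,0.1,0,0,0,0],
    [0,0,0.2,0,0,0,0],
    [0,0,0.3,0,0,0,0],
    [0,0,0.3,0,0,0,0]
  ]
}}

```text
time_s: 3.23
position: [0.5059, 0.038, 0.0491]
tool_rot: [3.141, 0.0, 1.384]
force: [-2.8, -0.6, 8.8]
gripper_width: -0.0001
finger_force: 4.1
```

Emit:
{"name": "jog_arm", "arguments": {
  "commands": [
    [0,0,0.1,0,0,0,0],
    [0,0,0.2,0,0,0,0],
    [0,0,0.2,0,0,0,0],
    [0,0,0.2,0,0,0,0]
  ]
}}

```text
time_s: 3.57
position: [0.506, 0.038, 0.049]
tool_rot: [3.14, 0.001, 1.384]
force: [-12.1, -2.3, 30.5]
gripper_width: -0.0
finger_force: 15.4
```

The -84 field is rigid: 30 N with the TCP stopped at z = 0.049. Next field.

Emit:
{"name": "jog_arm", "arguments": {
  "commands": [
    [0,0,-1.2,0,0,0,0],
    [0,0,-1.2,0,0,0,0],
    [4.2,0,-1.2,0,0,0,0],
    [4.2,0,-1.2,0,0,0,0],
    [4.2,0,-1.2,0,0,0,0],
    [4.2,0,-0.6,0,0,0,0],
    [4.2,0,-0.3,0,0,0,0],
    [4.2,0,-0.2,0,0,0,0],
    [4.2,0,-0.1,0,0,0,0],
    [4.2,0,-0.1,0,0,0,0],
    [4.2,0,-0.1,0,0,0,0]
  ]
}}

```text
time_s: 4.48
position: [0.5134, 0.0785, 0.0491]
tool_rot: [3.141, 0.001, 1.383]
force: [-12.0, -1.6, 27.0]
gripper_width: -0.0004
finger_force: 13.7
```

Emit:
{"name": "jog_arm", "arguments": {
  "commands": [
    [0,0,-1.2,0,0,0,0],
    [0,0,-1.2,0,0,0,0],
    [4.2,0,-1.2,0,0,0,0],
    [4.2,0,-1.2,0,0,0,0],
    [4.2,0,-1.2,0,0,0,0],
    [4.2,0,-0.6,0,0,0,0],
    [4.2,0,-0.3,0,0,0,0],
    [4.2,0,-0.2,0,0,0,0],
    [4.2,0,-0.1,0,0,0,0],
    [4.2,0,-0.1,0,0,0,0],
    [4.2,0,-0.1,0,0,0,0]
  ]
}}

```text
time_s: 5.4
position: [0.5209, 0.1191, 0.0491]
tool_rot: [-3.141, 0.002, 1.382]
force: [-8.3, -2.0, 17.7]
gripper_width: 0.0
finger_force: 8.9
```

Emit:
{"name": "jog_arm", "arguments": {
  "commands": [
    [0,0,-1.2,0,0,0,0],
    [0,0,-1.2,0,0,0,0],
    [4.3,0.1,-1.2,0,0,0,0],
    [4.3,0.1,-1.2,0,0,0,0],
    [4.3,0.1,-1.2,0,0,0,0],
    [4.3,0.1,-0.6,0,0,0,0],
    [4.3,0.1,-0.3,0,0,0,0],
    [4.3,0.1,-0.1,0,0,0,0],
    [4.3,0.1,0,0,0,0,0],
    [4.3,0.1,0,0,0,0,0],
    [4.3,0.1,0,0,0,0,0]
  ]
}}

```text
time_s: 6.32
position: [0.5303, 0.1621, 0.0483]
tool_rot: [3.141, 0.0, 1.383]
force: [-0.3, 0.0, 1.5]
gripper_width: 0.0001
finger_force: 0.5
```

This one yields: the TCP is already below the rigid level at only 1.5 N. I'll press it in slowly.

Emit:
{"name": "jog_arm", "arguments": {
  "commands": [
    [0,0,0.1,0,0,0,0],
    [0,0,0.2,0,0,0,0],
    [0,0,0.25,0,0,0,0],
    [0,0,0.3,0,0,0,0],
    [0,0,0.35,0,0,0,0],
    [0,0,0.4,0,0,0,0],
    [0,0,0.45,0,0,0,0],
    [0,0,0.5,0,0,0,0],
    [0,0,0.55,0,0,0,0],
    [0,0,0.55,0,0,0,0]
  ]
}}

```text
time_s: 7.15
position: [0.5304, 0.1625, 0.0432]
tool_rot: [3.141, 0.0, 1.384]
force: [-0.3, -3.9, 6.7]
gripper_width: 0.0004
finger_force: 3.1
```

Run:
```python
from cell import bot
import cv2
f=bot.grab_frame("scene");cv2.imwrite("pics/scene1.png",f["image"])
```

```text
(no output)
```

View pics/scene1.png

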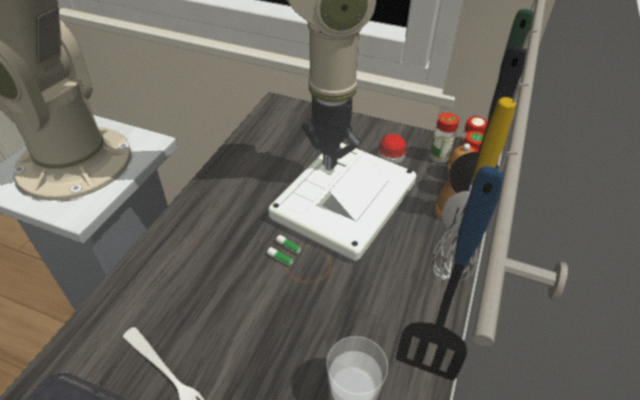

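The door has sprung open (raised flap around (358,192)), with the fingertips on the field at (330,160). I'll lift off, drifting slightly away from the door.

Emit:
{"name": "jog_arm", "arguments": {
  "commands": [
    [0,0,-0.5,0,0,0,0],
    [0,0,-1.5,0,0,0,0],
    [0,-1,-4,0,0,0,0],
    [0,-2,-7,0,0,0,0],
    [0,-3,-10,0,0,0,0],
    [0,-3,-14,0,0,0,0],
    [0,-3,-14,0,0,0,0],
    [0,-3,-14,0,0,0,0],
    [0,-3,-14,0,0,0,0],
    [0,-3,-14,0,0,0,0]
  ]
}}

```text
time_s: 8.03
position: [0.4999, 0.1681, 0.1817]
tool_rot: [-3.14, 0.001, 1.385]
force: [0.2, 0.3, -0.1]
gripper_width: -0.0002
finger_force: 0.0
```

Run:
```python
from cell import bot
import cv2
print(bot.sense()['force'],bot.sense()['dq'].round(3))
f=bot.grab_frame("scene");cv2.imwrite("pics/scene2.png",f["image"])
```

```text
[ 0.16121616  0.28752391 -0.07946551] [-0.002  0.011  0.006  0.004  0.    -0.001  0.001]
```

View pics/scene2.png

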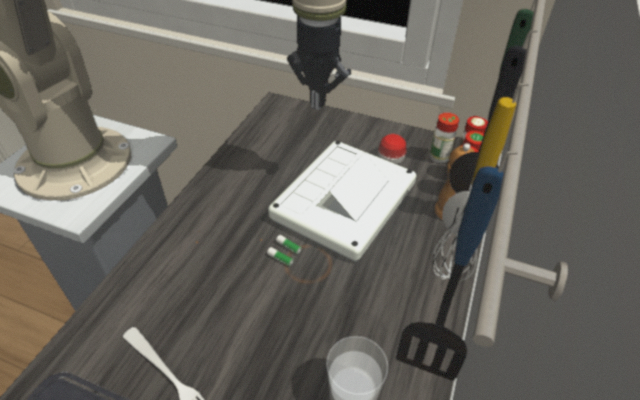

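The arm is clear, the door stands open at (358,190), and the batteries (288,244), (280,257) and the timer (393,147) have not moved.

```bash
python3 -c "
from cell import bot
print(bot.finish_job())"
```

```text
the job is handed in; nothing more can be done
None
```

The job is handed in: the release was the field at y = +42 mm, and pressing it in sprang the door open; I then let it go and lifted clear, with the batteries and egg timer unmoved in the last picture (no verdict was returned).

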